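Pack the tinting caddy

ROBOT

A 6-joint arm with a two-finger parallel gripper is mounted at the origin on the work surface. World frame = base frame: x ahead of the robot, y to its left, z up, the work surface at z = 0. Lengths are in m, angles in rad, forces in N, time in s.
With the tool pointing down it reaches from about 0.225 to 0.875 m from the base axis. Payload 3.4 kg.
Tool frame: the origin (TCP) lies midway between the tips of the shut fingers; the grasp point (between the pads) lies 19 mm behind it; z points along the fingers, y is the line along which they close (so a half turn about z gives the same grasp; the last joint's range is limited). The gripper opens to 85 mm and grips with 20 to 120 N. Pads are 22 mm wide; open, the fingers measure 114 mm over their backs; the gripper's body (76 mm by 85 mm) begins 54 mm behind the grasp point. The pads swing forward as they close: fully open they stand 13 mm farther back than shut.
Start: joints at [-1.304, 0.276, 1.505, -0, 1.361, -0.121], TCP at [0.217, -0.532, 0.231] pointing down, gripper open.
Joint ranges: [-2.89, 2.89], [-0.75, 2.08], [0.22, 2.7], [-1.18, 4.32], [0.11, 2.71], [-2.7, 2.7]. Speed limits (rad/s): [2.57, 2.57, 3.14, 3.14, 3.14, 3.14].

INTERFACE

Orientations are given as a unit quaternion [w, x, y, z].
In Python, from rig import * gives the robot as it stands.
- The arm moves only by the tool apply_moves, never from a script. Its argument "steps" is one flat list of numbers, 4 for each row, row after row: the shift along the world's x, y, z in cm, then the turn about the world's z in degrees. A call has 1 to 8 rows; each row is the pose to reach, as a shift and turn from the pose commanded when the call began; what a row does not reach only later rows make up. A row lasts 1/12 s, in which the tool goes at most 41.7 mm and 7.16 degrees, less where a joint would pass 70% of its speed; a pose out of reach is approached as far as the arm can. A call with a gripper value outside its range is refused whole. "jaw" is the closure in counts, from 0 (fully open) to 255 (shut), set as the call begins (left out, the last holds). The fingers move at their own pace and stop on an object; "newtons" is the grip in N (left out, the last holds). Time passes only in rows, so rows that repeat a pose let the fingers close. It gives the time, the measured TCP pose, the force, the opening and the grip force at its end, in the units of the state.
- get_state(): the state, without advancing time (a new reading comes with each control period).
- get_image(name): name is "scene" or "side" or "wrist"; returns the picture (420x560x3 uint8, red, green, blue); there is no depth.
- calibration(name): a dict with "fx", "fy", "cx", "cy" (pixels), "xyz" and "rotation" of the camera in the world. Camera axes: x right, y up, looking along -z (the intrinsics and any distortion apply to the point x, -y, -z); pixel columns grow to the right and rows downward; lengths in m; the calibration is good to about 2 mm. The wrist camera is an equidistant fisheye: a pixel r from the principal point sees the ray r / f radians off the axis. A picture is of the moment at which its call begins: read the wrist's pose just before it. calibration takes no time and is no camera call; for the wrist camera it gives the pose at the moment of the call.
- sign_off(): hands the job in; it is judged then, once.
The state is a dict: "clock": time; "qpos": joint angles; "qd": joint speeds; "effort": joint torques, N m; "position": TCP position; "ee_rot": TCP orientation; "contact_force": force on the tool from outside, world axes, zero at the start; "moment": the same for the moment, N m; "width": finger opening in m; "gripper_force": force on a finger pad.
Only numpy, scipy, OpenCV 4.12 (cv2) and the standard library are available. Lean on these libraries where they do the work, as an engineer would, in place of code of your own. Each camera call takes 0.05 s, during which the arm holds its last target. There are 200 camera calls.

TASK

Pack the four capped amber tint bottles into the low white caddy with the grey inserts, each standing upright and fully down in the recess that matches its shape: the wide round jar in the wide round recess, the slim bottle in the narrow round one, the square bottle in the square one and the oblong bottle in the oblong one. The two open ones without caps are still in use: leave them standing where they are.

Things in the scene. Friction and masses are not known exactly. Their poses are not given: they have to be found in the camera images.
- jar_mid (a point): Round amber jar with a black screw cap as wide as itself: 52 mm across, 70 mm tall with the 20 mm cap, about 0.16 kg. Loose, starts upright on the bench. The point lies on its upright axis, half-way up; its z axis points up.
- vial_mid (a point): Slim round amber bottle: body 34 mm across and 64 mm tall, then a black cap 26 mm across; 84 mm tall in all, about 0.09 kg. Loose, starts upright on the bench. The point lies on its upright axis, half-way up; its z axis points up.
- square_bottle_mid (a point): Square amber bottle: body 40 x 40 mm and 58 mm tall, then a round black cap 28 mm across; 78 mm tall in all, about 0.12 kg. Its x and y axes are square to its sides. Loose, starts upright on the bench. The point lies on its upright axis, half-way up; its z axis points up.
- flask_mid (a point): Oblong amber bottle: body 64 mm along its x axis, 32 mm along its y axis, 56 mm tall, then a round black cap 26 mm across; 76 mm tall in all, about 0.13 kg. Loose, starts upright on the bench. The point lies on its upright axis, half-way up; its z axis points up.
- open_jar_mid (a point): Open round amber jar without a cap, empty: 52 mm across, 58 mm tall, 3 mm walls. It does not go in the caddy. Loose, starts upright on the bench. The point lies on its upright axis, half-way up; its z axis points up.
- open_square_mid (a point): Open square amber bottle without a cap, empty: 40 x 40 mm, 58 mm tall, 3 mm walls. It does not go in the caddy. Loose, starts upright on the bench. The point lies on its upright axis, half-way up; its z axis points up.
- recess_wide_floor (a point): A 96 mm square grey insert fixed in the white caddy; the four inserts (wide round, narrow round, square, oblong) stand two by two, 100 mm apart, in any order, all turned as the caddy is. Recess 12 mm deep; its rim is 20 mm and its floor 8 mm above the bench. The caddy (212 mm square, 5 mm walls, 24 mm high) is fixed to the bench for the run. The point is the centre of the recess floor. This one is a wide round recess, 66 mm across.
- recess_narrow_floor (a point): A 96 mm square grey insert fixed in the white caddy; the four inserts (wide round, narrow round, square, oblong) stand two by two, 100 mm apart, in any order, all turned as the caddy is. Recess 12 mm deep; its rim is 20 mm and its floor 8 mm above the bench. The caddy (212 mm square, 5 mm walls, 24 mm high) is fixed to the bench for the run. The point is the centre of the recess floor. This one is a narrow round recess, 46 mm across.
- recess_square_floor (a point): A 96 mm square grey insert fixed in the white caddy; the four inserts (wide round, narrow round, square, oblong) stand two by two, 100 mm apart, in any order, all turned as the caddy is. Recess 12 mm deep; its rim is 20 mm and its floor 8 mm above the bench. The caddy (212 mm square, 5 mm walls, 24 mm high) is fixed to the bench for the run. The point is the centre of the recess floor. This one is a square recess, 54 x 54 mm, its sides along its x and y axes.
- recess_oblong_floor (a point): A 96 mm square grey insert fixed in the white caddy; the four inserts (wide round, narrow round, square, oblong) stand two by two, 100 mm apart, in any order, all turned as the caddy is. Recess 12 mm deep; its rim is 20 mm and its floor 8 mm above the bench. The caddy (212 mm square, 5 mm walls, 24 mm high) is fixed to the bench for the run. The point is the centre of the recess floor. This one is an oblong recess, 78 mm along its x axis and 46 mm along its y axis.
There are look-alikes about, which are no part of the job. What is shaped like the part that bears open_square_mid but blue is not meant.

How it is judged:
At the end, for the whole second after the job is handed in: Each capped bottle stands upright (within 0.12 rad) on the floor of its own recess (its middle at most 6 mm higher than when standing on that floor), its axis within 13 mm of the recess's centre, at rest; the two open ones stand upright within 20 mm of where they began (horizontal distance between jar_mid and recess_wide_floor below 0.013 m and z of jar_mid in the frame of recess_wide_floor below 0.041 m and angle between each of jar_mid, vial_mid, square_bottle_mid, flask_mid, open_jar_mid, open_square_mid's own z axis and vertical below 0.12 rad and linear speed of each of jar, vial, square_bottle, flask below 0.02 m/s and horizontal distance between vial_mid and recess_narrow_floor below 0.013 m and z of vial_mid in the frame of recess_narrow_floor below 0.048 m and horizontal distance between square_bottle_mid and recess_square_floor below 0.013 m and z of square_bottle_mid in the frame of recess_square_floor below 0.045 m and horizontal distance between flask_mid and recess_oblong_floor below 0.013 m and z of flask_mid in the frame of recess_oblong_floor below 0.044 m and distance of each of open_jar_mid, open_square_mid from where it was at the start of the episode below 0.02 m); the robot touches nothing.
It fails at once if the open round jar is shifted more than 20 mm or tipped (distance of open_jar_mid from where it was at the start of the episode above 0.02 m or angle between open_jar_mid's own z axis and vertical above 0.3 rad).
It fails at once if the open square bottle is shifted more than 20 mm or tipped (distance of open_square_mid from where it was at the start of the episode above 0.02 m or angle between open_square_mid's own z axis and vertical above 0.3 rad).
It also fails if it takes over 118 s, if anything falls off the work surface, if the arm or the gripper's body presses on something with over 40 N, if the wrist force passes 120 N, or if a joint passes its speed limit or range.

## Working session

There is one attempt and no reset: what is moved stays moved. The work goes in short steps, Python scripts to look and compute and a tool call to move; the robot and the scene stay as the last step left them, time stands still between calls to the robot, and variables do not carry over. Pictures are saved under pics/ and viewed, at most 14 in all, crops included, and the job is handed in when it is done.

Besides the shell and the picture viewer there is one more tool, called after "Call:" in YAML: its name, and indented under it one key for each argument. apply_moves: Moves the arm, as the interface text tells. Its arguments: {"type":"object","properties":{"steps":{"type":"array","items":{"type":"number"}},"jaw":{"type":"number"},"newtons":{"type":"number"}},"required":["steps"]}

```bash
mkdir -p pics
cat > h.py <<'E'
from rig import *
import numpy as np, cv2
def snap(n,f):
    c=calibration(n); im=get_image(n); cv2.imwrite(f'pics/{f}.png',im[:,:,::-1]); return im,c
def ray(c,u,v,fish=False):
    x=(u-c['cx'])/c['fx']; y=(v-c['cy'])/c['fy']
    if fish:
        r=np.hypot(x,y); s=np.sin(r)/max(r,1e-9); d=np.array([x*s,-y*s,-np.cos(r)])
    else: d=np.array([x,-y,-1.])
    R=np.array(c['rotation']).reshape(3,3)
    return np.array(c['xyz']),R@d
def onz(c,u,v,z,fish=False):
    o,d=ray(c,u,v,fish); return (o+d*(z-o[2])/d[2])[:2]
def pix(c,p,fish=False):
    R=np.array(c['rotation']).reshape(3,3); q=R.T@(np.array(p)-np.array(c['xyz'])); x,y,z=q[0],-q[1],-q[2]
    if fish:
        r=np.hypot(x,y); t=np.arctan2(r,z); x,y,z=x/max(r,1e-9)*t,y/max(r,1e-9)*t,1
    return c['cx']+c['fx']*x/z,c['cy']+c['fy']*y/z
E
python3 - <<'E'
from h import *
for n in ['scene','side','wrist']:
    im,c=snap(n,n+'0'); print(n,c)
print(get_state())
E
```

```text
scene {'fx': 389.91887905937773, 'fy': 389.91887905937773, 'cx': 285.43961148585146, 'cy': 214.582558195348, 'xyz': array([ 1.13537716, -0.07571432,  0.74466968]), 'rotation': array([0.68154461, 0.26673817, 0.25487342, 0.63197092])}
side {'fx': 466.9621749087519, 'fy': 466.9621749087519, 'cx': 279.362697262307, 'cy': 210.61846092612666, 'xyz': array([0.06968747, 0.61831276, 0.94596986]), 'rotation': array([-0.26118625, -0.1035803 ,  0.33668758,  0.89871816])}
wrist {'fx': 325.19226210127806, 'fy': 325.19226210127806, 'cx': 284.89774414667244, 'cy': 210.88779005902035, 'xyz': array([ 0.28500721, -0.50337677,  0.37322329]), 'rotation': array([ 0.82129552, -0.11960672,  0.08151223, -0.55183662])}
{'clock': 0.15, 'qpos': array([-1.30399501e+00,  2.76446783e-01,  1.50578700e+00,  8.35329439e-07,
        1.36071613e+00, -1.20999685e-01]), 'qd': array([-0.0016865 , -0.00385903, -0.00215317,  0.00122395,  0.00030059,
        0.00067556]), 'effort': array([ 3.36005396e-03, -4.17140687e+01, -2.46033221e+01,  1.12550542e-04,
        7.70401588e-03,  2.04132583e-06]), 'position': array([ 0.21733489, -0.53194215,  0.23066216]), 'ee_rot': array([-6.76856469e-04,  9.81259914e-01,  1.92687626e-01, -4.90214762e-05]), 'contact_force': array([ 0.13497219,  0.43310594, -0.51293504]), 'moment': array([ 0.02184226, -0.04695703, -0.0486681 ]), 'gripper_force': 0.0, 'width': 0.08578020610490339}
```

View pics/scene0.png

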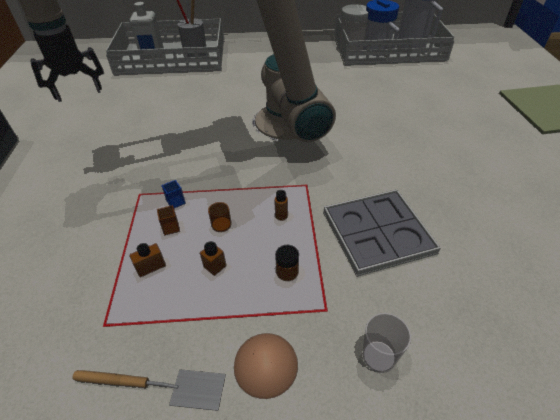

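View pics/side0.png

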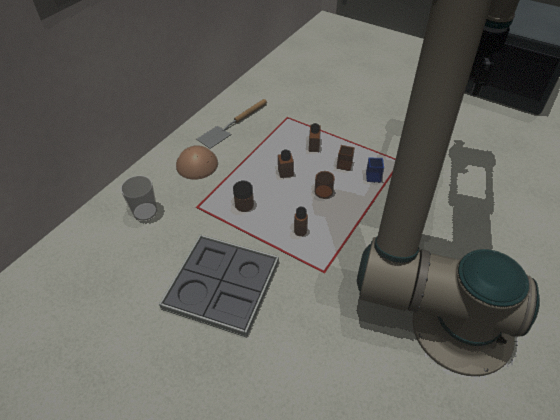

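View pics/wrist0.png

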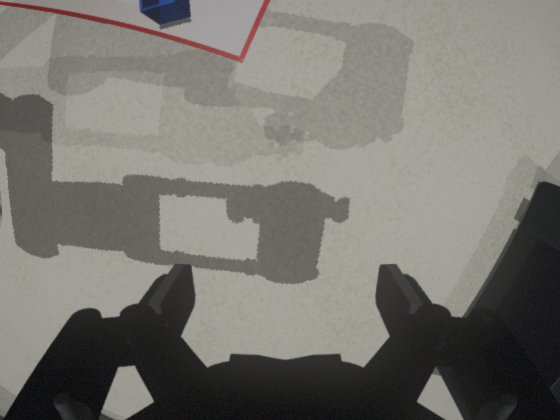

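The scene view shows the mat: flask about (147,262), square (212,258), jar (287,263), vial (281,205), open jar (220,217), open square (168,220), blue decoy (173,193), caddy centred near (380,230). The wrist view shows only bench and the arm's shadow.

```bash
python3 - <<'E'
s=open('h.py').read().replace("np.array(c['rotation']).reshape(3,3)","Rm(c)").replace("def snap","from scipy.spatial.transform import Rotation as Ro\ndef Rm(c):\n    q=c['rotation']; return Ro.from_quat([q[1],q[2],q[3],q[0]]).as_matrix()\ndef snap")
open('h.py','w').write(s)
E
python3 - <<'E'
from h import *
for n,box in [('scene',(115,180,325,320)),('side',(195,115,395,270))]:
    im=cv2.imread(f'pics/{n}0.png'); c=calibration(n)
    mx=im.max(2).astype(int); 
    m=((mx<48)&(im[:,:,2].astype(int)-im[:,:,0]<14)).astype(np.uint8)
    k=np.zeros_like(m);x0,y0,x1,y1=box;k[y0:y1,x0:x1]=1;m*=k
    N,L,S,C=cv2.connectedComponentsWithStats(m)
    for i in range(1,N):
        if S[i,4]>25: print(n,S[i],C[i].round(1),onz(c,*C[i],.066).round(3))
    # caddy
    g=cv2.cvtColor(im,cv2.COLOR_BGR2GRAY)
    b=(318,188,440,274) if n=='scene' else (155,230,285,338)
    cv2.imwrite(f'pics/{n}_cad.png',cv2.resize(im[b[1]:b[3],b[0]:b[2]],None,fx=5,fy=5,interpolation=cv2.INTER_CUBIC))
E
```

```text
scene [277 191   9  10  78] [280.6 195.5] [ 0.431 -0.044]
scene [205 242  12  14 129] [210.4 248.3] [ 0.586 -0.21 ]
scene [137 244  13  12 114] [142.9 249.5] [ 0.578 -0.359]
scene [276 245  22  23 419] [286.6 256.4] [ 0.622 -0.043]
side [311 124   8   9  64] [314.6 128.2] [ 0.58  -0.355]
side [281 150   9  11  78] [285.1 155.3] [ 0.591 -0.208]
side [234 181  18  18 270] [242.4 190. ] [ 0.614 -0.036]
side [296 207  10  12  91] [300.8 212.8] [ 0.444 -0.049]
side [375 237  20  26 125] [384.2 254.2] [ 0.216 -0.043]
side [359 245  12  25  93] [363.9 258.5] [ 0.25  -0.007]
side [203 248  22   6  35] [212.8 250.6] [0.558 0.161]
side [240 262  17   7  30] [247.3 263.9] [0.468 0.148]
```

View pics/scene_cad.png

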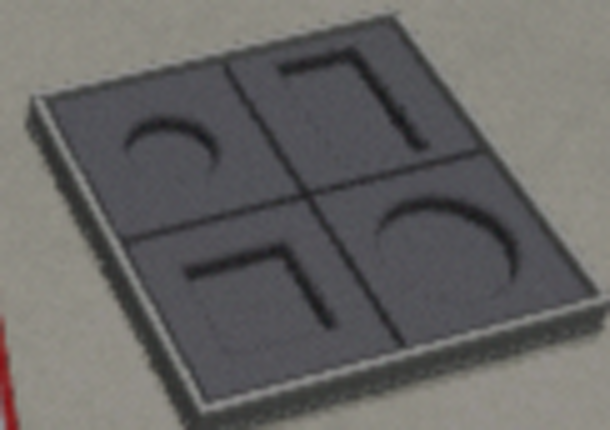

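The caddy crop shows narrow round top-left, oblong top-right (long side running down-right), square bottom-left, wide round bottom-right; rim corners at crop (36,100), (203,412), (603,300), (395,15).

Run:
```python
from h import *
s=calibration('scene'); d=calibration('side')
for n,z,a,b in [('vial',.074,(280.6,195.5),(300.8,212.8)),('square',.068,(210.4,248.3),(285.1,155.3)),('flask',.066,(142.9,249.5),(314.6,128.2)),('jar',.06,(286.6,256.4),(242.4,190))]:
    o1,r1=ray(s,*a);o2,r2=ray(d,*b)
    t=np.linalg.lstsq(np.c_[r1,-r2],o2-o1,rcond=None)[0]
    print(n,onz(s,*a,z),onz(d,*b,z),'tri',((o1+t[0]*r1+o2+t[1]*r2)/2).round(3))
P=lambda x,y,z:onz(s,318+x/5,188+y/5,z)
C=[P(*p,.024) for p in [(36,100),(203,412),(603,300),(395,15)]]
for i in range(4): e=C[(i+1)%4]-C[i];print('cor',C[i].round(4),np.hypot(*e).round(4),np.degrees(np.arctan2(e[1],e[0])).round(1))
print('ctr',np.mean(C,0),P(308,197,.02))
e=P(425,150,.02)-P(352,55,.02);print('obl',np.hypot(*e),np.degrees(np.arctan2(e[1],e[0])))
e=P(280,70,.02)-P(352,55,.02);print('obl',np.hypot(*e))
for n,p,z in [('openjar',(220,217),.029),('opensq',(168.5,220),.029),('blue',(173.5,194),.029),('glass',(385,345),.05)]: print(n,onz(s,*p,z))
```

```text
vial [ 0.43876126 -0.04484542] [ 0.44084355 -0.04295136] tri [ 0.44  -0.044  0.074]
square [ 0.58760688 -0.20982604] [ 0.58963042 -0.20660956] tri [ 0.589 -0.208  0.068]
flask [ 0.57748331 -0.35951552] [ 0.58012542 -0.35559512] tri [ 0.58  -0.357  0.067]
jar [ 0.61715367 -0.04316947] [ 0.61749691 -0.04012667] tri [ 0.618 -0.042  0.059]
cor [0.4426 0.0691] 0.2044 13.2
cor [0.6415 0.1159] 0.2044 103.6
cor [0.5936 0.3146] 0.2035 -167.3
cor [0.3951 0.2697] 0.2062 -76.7
ctr [0.51817642 0.19233974] [0.51593521 0.19417337]
obl 0.07285834143690817 15.427699947916622
obl 0.04113601315116875
openjar [ 0.45722204 -0.19949779]
opensq [ 0.45710257 -0.32768503]
blue [ 0.36287184 -0.32699205]
glass [0.82870482 0.1243463 ]
```

Call:
apply_moves:
  steps: [30, 22, 2, 0, 30, 22, 2, 0, 30, 22, 2, 0, 30, 22, 2, 0, 30, 22, 2, 0, 30, 22, 2, 0, 30, 22, 2, 0, 30, 22, 2, 0]
  jaw: 0
  newtons: 35

```text
clock: 0.82
position: [0.4871, -0.3339, 0.2491]
ee_rot: [-0.0, 0.981, 0.193, -0.0]
contact_force: [0.7, -0.5, 0.7]
width: 0.0853
gripper_force: 0.0
```

Call:
apply_moves:
  steps: [0, 0, 0, 0, 0, 0, 0, 0, 0, 0, 0, 0, 0, 0, 0, 0]

```text
clock: 1.15
position: [0.4848, -0.3361, 0.2489]
ee_rot: [-0.0, 0.981, 0.192, -0.001]
contact_force: [0.4, -0.4, 0.5]
width: 0.0853
gripper_force: 0.0
```

Run:
```python
from h import *
im,c=snap('wrist','w1'); st=get_state(); print(st['clock'],st['position'],st['ee_rot'],c)
for p in [(.58,-.357,.066),(.589,-.208,.068)]: print(pix(c,p,True))
```

```text
1.2 [ 0.48468752 -0.33640191  0.24899112] [-5.44591104e-05  9.81433850e-01  1.91800488e-01 -4.10359372e-04] {'fx': 325.19226210127806, 'fy': 325.19226210127806, 'cx': 284.89774414667244, 'cy': 210.88779005902035, 'xyz': array([ 0.55265721, -0.3074941 ,  0.39149578]), 'rotation': array([ 0.82087348, -0.12041161,  0.08141155, -0.5523042 ])}
(np.float64(341.56613514911203), np.float64(110.35287231450664))
(np.float64(206.15446720133923), np.float64(48.714860793882735))
```

View pics/w1.png

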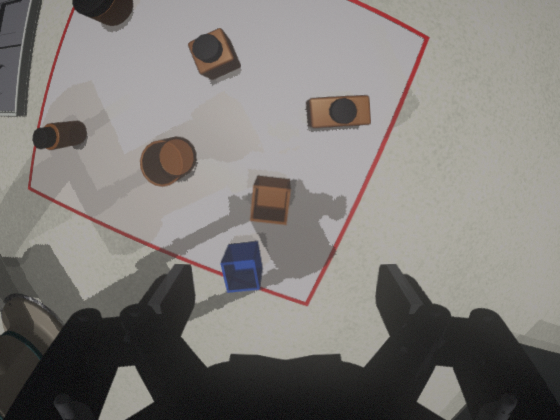

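Wrist view: flask cap at (343,110), square cap (207,47), open square (271,200), open jar (168,160), vial (45,136).

Run:
```python
import cv2,numpy as np
im=cv2.imread('pics/w1.png')
a=cv2.resize(im[20:85,175:255],None,fx=5,fy=5,interpolation=cv2.INTER_CUBIC)
b=cv2.resize(im[83:138,298:378],None,fx=5,fy=5,interpolation=cv2.INTER_CUBIC)
cv2.imwrite('pics/c1.png',np.vstack([a,b])[:600])
```

```text
(no output)
```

View pics/c1.png

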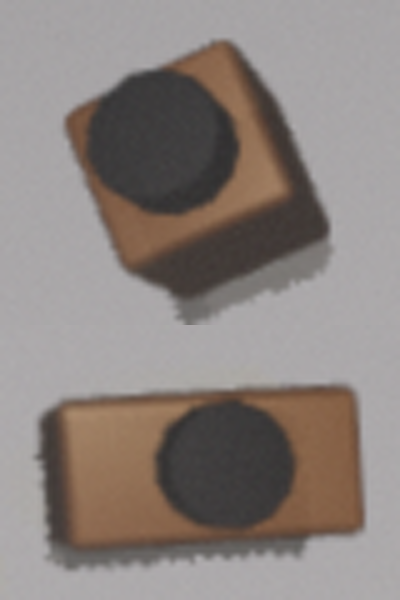

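Run:
```python
from h import *
c=calibration('wrist')
def f(n,pts,z):
    P=np.array([onz(c,*p,z,True) for p in pts])
    for i in range(4):
        e=P[(i+1)%4]-P[i];print(n,np.hypot(*e).round(4),np.degrees(np.arctan2(e[1],e[0])).round(1))
    print(P.mean(0))
f('sq',[(175+x/5,20+y/5) for x,y in [(68,118),(232,42),(295,190),(130,270)]],.058)
f('fl',[(298+x/5,83+y/5) for x,y in [(60,77),(355,63),(362,205),(70,223)]],.056)
```

```text
sq 0.0375 -46.3
sq 0.0357 -135.9
sq 0.0377 135.5
sq 0.0369 43.8
[ 0.58971078 -0.21091481]
fl 0.0618 -63.0
fl 0.03 -153.8
fl 0.0617 117.3
fl 0.0303 26.4
[ 0.57970602 -0.35844145]
```

Call:
apply_moves:
  steps: [9.5, -2.2, 0, 50, 9.5, -2.2, 0, 50, 9.5, -2.2, 0, 50, 9.5, -2.2, 0, 50, 9.5, -2.2, 0, 50, 9.5, -2.2, 0, 50, 9.5, -2.2, 0, 50, 9.5, -2.2, 0, 50]

```text
clock: 1.87
position: [0.5797, -0.3589, 0.249]
ee_rot: [-0.0, 0.808, 0.589, -0.0]
contact_force: [-0.7, 0.4, -0.9]
width: 0.0851
gripper_force: 0.0
```

Call:
apply_moves:
  steps: [0, 0, -10, 45, 0, 0, -10, 45, 0, 0, -10, 45, 0, 0, -10, 45, 0, 0, -10, 45, 0, 0, -10, 45, 0, 0, -10, 45, 0, 0, -10, 45]

```text
clock: 2.53
position: [0.58, -0.3585, 0.1492]
ee_rot: [-0.0, 0.523, 0.853, -0.0]
contact_force: [-0.4, 0.7, -0.8]
width: 0.0851
gripper_force: 0.0
```

Run:
```python
from h import *
im,c=snap('wrist','w2'); st=get_state(); print(st['clock'],st['position'],st['ee_rot'],st['qpos'])
```

```text
2.5833 [ 0.58008265 -0.35840757  0.14924714] [-2.55189860e-05  5.22973055e-01  8.52349214e-01 -1.81204040e-05] [-6.55378247e-01  4.84121535e-01  1.38211329e+00 -4.32663164e-05
  1.27540479e+00 -1.12549137e+00]
```

View pics/w2.png

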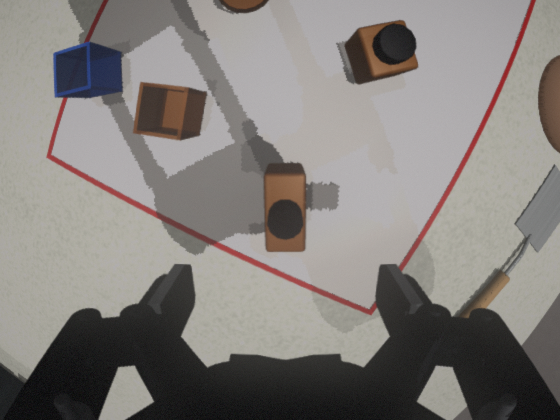

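The flask is square between the fingers, centred on column 285. Descend and grasp.

Call:
apply_moves:
  steps: [0, 0, -4, 0, 0, 0, -8, 0, 0, 0, -11, 0, 0, 0, -12.7, 0, 0, 0, -12.7, 0, 0, 0, -12.7, 0]

```text
clock: 3.08
position: [0.5802, -0.3576, 0.0215]
ee_rot: [-0.001, 0.522, 0.853, 0.0]
contact_force: [1.2, -1.0, -0.3]
width: 0.0854
gripper_force: 0.0
```

Call:
apply_moves:
  steps: [0, 0, 0, 0, 0, 0, 0, 0, 0, 0, 0, 0, 0, 0, 0, 0, 0, 0, 0, 0, 0, 0, 0, 0, 0, 0, 0, 0, 0, 0, 0, 0]
  jaw: 255
  newtons: 35

```text
clock: 3.75
position: [0.5814, -0.3581, 0.0237]
ee_rot: [0.001, 0.521, 0.854, -0.0]
contact_force: [-0.3, -0.3, 6.2]
width: 0.0318
gripper_force: 36.4
```

Call:
apply_moves:
  steps: [0, 0, 0, 0, 0, 0, 0, 0, 0, 0, 4, 0, 0, 0, 8, 0, 0, 0, 12, 0, 0, 0, 16, 0, 0, 0, 16, 0]

```text
clock: 4.33
position: [0.5848, -0.3602, 0.1919]
ee_rot: [0.008, 0.521, 0.854, -0.001]
contact_force: [1.3, -0.3, 0.1]
width: 0.0314
gripper_force: 35.7
```

Call:
apply_moves:
  steps: [-12.6, 59, 0, 57, -12.6, 59, 0, 57, -12.6, 59, 0, 57, -12.6, 59, 0, 57, -12.6, 59, 0, 57, -12.6, 59, 0, 57, -12.6, 59, 0, 57, -12.6, 59, 0, 57]

```text
clock: 5.0
position: [0.51, -0.0295, 0.1818]
ee_rot: [-0.0, 0.048, 0.999, 0.0]
contact_force: [1.4, 1.0, -0.8]
width: 0.0317
gripper_force: 35.6
```

```bash
cat > st.py <<'E'
from h import *
s=get_state();q=s['ee_rot'];ax=np.degrees(2*np.arctan2(q[2],q[1]))
print(s['clock'],s['position'].round(4),'yaw y',(ax-90).round(1),'q',s['qpos'].round(2),'w',s['width'],s['contact_force'].round(1))
E
python3 st.py
```

```text
5.0 [ 0.51   -0.0295  0.1818] yaw y 84.5 q [-0.19  0.21  1.72  0.    1.21 -1.67] w 0.03172784861937034 [ 1.4  1.  -0.8]
```

Call:
apply_moves:
  steps: [-5.3, 26, 0, 18.7, -5.3, 26, 0, 18.7, -5.3, 26, 0, 18.7, -5.3, 26, 0, 18.7, -5.3, 26, -1, 18.7, -5.3, 26, -3, 18.7, -5.3, 26, -6, 18.7, -5.3, 26, -8, 18.7]

```text
clock: 5.67
position: [0.4558, 0.2321, 0.1001]
ee_rot: [-0.001, -0.115, 0.993, 0.001]
contact_force: [0.1, 0.1, -2.3]
width: 0.0315
gripper_force: 35.6
```

Call:
apply_moves:
  steps: [0, 0, 0, 0, 0, 0, 0, 0, 0, 0, 0, 0]

```text
clock: 5.92
position: [0.4593, 0.2283, 0.1032]
ee_rot: [0.001, -0.112, 0.994, 0.0]
contact_force: [0.4, -0.0, -1.7]
width: 0.0315
gripper_force: 35.6
```

```bash
python3 - <<'E'
from h import *
im,c=snap('wrist','w3'); print(c)
E
python3 st.py
```

```text
{'fx': 325.19226210127806, 'fy': 325.19226210127806, 'cx': 284.89774414667244, 'cy': 210.88779005902035, 'xyz': array([0.38820301, 0.213169  , 0.24573523]), 'rotation': array([ 0.61689345, -0.09049936, -0.11366883,  0.77351906])}
5.9667 [0.4598 0.2283 0.1037] yaw y 102.9 q [ 0.33  0.29  1.83 -0.    1.02 -1.47] w 0.03159558373455505 [ 0.4  0.4 -1. ]
```

View pics/w3.png

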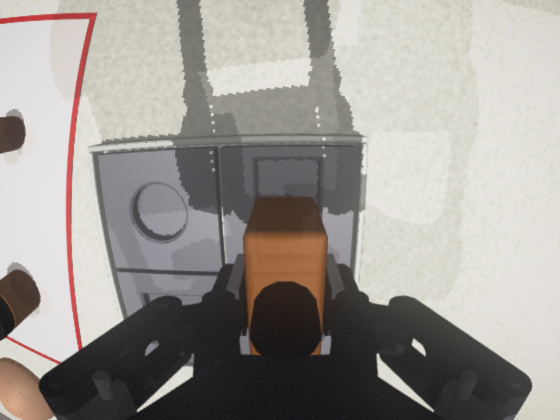

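Wrist view: narrow recess at (160,211), caddy rim corners near (93,148) and (366,138), oblong recess far edge (255,157)–(321,157), flask held and roughly lined up.

```bash
python3 - <<'E'
from h import *
c=calibration('wrist')
A=onz(c,93,148,.024,True);B=onz(c,366,138,.024,True);e=B-A
print(A,B,np.hypot(*e),np.degrees(np.arctan2(*e[::-1])))
print('narrow',onz(c,160,211,.02,True))
a=onz(c,255,157,.02,True);b=onz(c,321,157,.02,True);e=b-a
print('obl edge',a,b,(a+b)/2,np.hypot(*e),np.degrees(np.arctan2(*e[::-1])))
th=np.radians(13.2); print('obl ctr',(a+b)/2+.039*np.array([np.cos(th),np.sin(th)]))
print('cad ctr',(A+B)/2+.106*np.array([np.cos(th),np.sin(th)]))
E
python3 st.py
```

```text
[0.43732287 0.07273064] [0.3899394  0.27115097] 0.20399955547530285 103.4308930896848
narrow [0.47630152 0.13526336]
obl edge [0.42126443 0.19918335] [0.41095606 0.24424295] [0.41611024 0.22171315] 0.04622369947366945 102.88591297152138
obl ctr [0.45407982 0.23061883]
cad ctr [0.5168305 0.196146 ]
5.9667 [0.4598 0.2283 0.1037] yaw y 102.9 q [ 0.33  0.29  1.83 -0.    1.02 -1.47] w 0.03159558373455505 [ 0.4  0.4 -1. ]
```

Call:
apply_moves:
  steps: [-0.1, 0, -3, 0, -0.1, 0, -5, 0, -0.1, 0, -6, 0, -0.1, 0, -6, 0, -0.1, 0, -6, 0]

```text
clock: 6.38
position: [0.4582, 0.2283, 0.0431]
ee_rot: [0.001, -0.112, 0.994, 0.0]
contact_force: [0.4, -1.3, -1.1]
width: 0.0315
gripper_force: 35.6
```

```bash
python3 st.py
```

```text
6.3833 [0.4582 0.2283 0.0431] yaw y 102.9 q [ 0.33  0.36  1.91  0.    0.87 -1.47] w 0.031458886992228055 [ 0.4 -1.3 -1.1]
```

Call:
apply_moves:
  steps: [-0.2, 0.2, 0, 0, -0.2, 0.2, 0, 0, -0.2, 0.2, -0.5, 0, -0.2, 0.2, -0.9, 0, -0.2, 0.2, -1.1, 0, -0.2, 0.2, -1.1, 0, -0.2, 0.2, -1.1, 0]

```text
clock: 6.97
position: [0.4552, 0.2305, 0.0317]
ee_rot: [0.0, -0.113, 0.994, 0.0]
contact_force: [-0.6, -0.5, 4.5]
width: 0.0315
gripper_force: 36.4
```

```bash
python3 st.py
```

```text
6.9667 [0.4552 0.2305 0.0317] yaw y 102.9 q [ 0.33  0.38  1.92  0.    0.84 -1.46] w 0.031515217397049246 [-0.6 -0.5  4.5]
```

Contact force up: seated. Release and lift, then go to the vial.

Call:
apply_moves:
  steps: [0, 0, 0, 0, 0, 0, 0, 0, 0, 0, 0, 0, 0, 0, 0, 0, 0, 0, 0, 0, 0, 0, 0, 0]
  jaw: 0

```text
clock: 7.47
position: [0.4552, 0.2305, 0.0311]
ee_rot: [-0.0, -0.112, 0.994, 0.0]
contact_force: [-0.8, 0.4, -0.3]
width: 0.0855
gripper_force: 0.0
```

Call:
apply_moves:
  steps: [0, 0, 4, 0, 0, 0, 8, 0, 0, 0, 12, 0, 0, 0, 12, 0, -1.5, -27.4, 12, 0, -1.5, -27.4, 12, 0, -1.5, -27.4, 12, 0, -1.5, -27.4, 12, 0]

```text
clock: 8.13
position: [0.4457, 0.0628, 0.1512]
ee_rot: [0.0, -0.113, 0.994, -0.0]
contact_force: [1.2, 0.5, 0.6]
width: 0.0855
gripper_force: 0.0
```

```bash
python3 - <<'E'
from h import *
im,c=snap('wrist','w4');
E
python3 st.py
```

```text
8.1833 [0.4452 0.055  0.1511] yaw y 102.8 q [-0.03  0.15  1.89 -0.01  1.1  -1.82] w 0.08512360150448836 [-1.5 -5.2 -1.1]
```

View pics/w4.png

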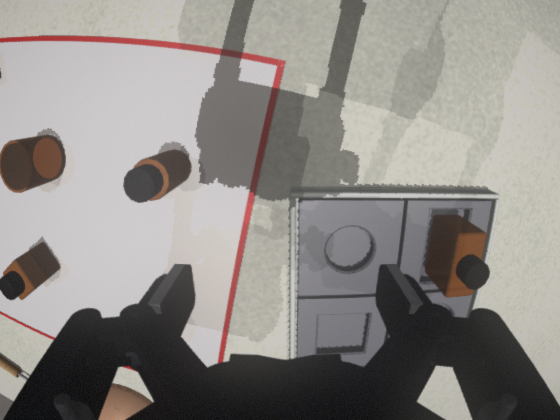

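The flask stands in the oblong recess; the vial cap is at about (143,183). Moving to the vial.

Call:
apply_moves:
  steps: [-0.5, -10, -2, 0, -0.5, -10, -2, 0, -0.5, -10, -2, 0, -0.5, -10, -2, 0, -0.5, -10, -2, 0, -0.5, -10, -2, 0]

```text
clock: 8.68
position: [0.4412, -0.0352, 0.1312]
ee_rot: [0.0, -0.112, 0.994, 0.0]
contact_force: [-0.1, 0.4, -0.1]
width: 0.0852
gripper_force: 0.0
```

```bash
cat > cap.py <<'E'
import sys
from h import *
z=float(sys.argv[1]); x,y=float(sys.argv[2]),float(sys.argv[3])
im,c=snap('wrist','cap_'+sys.argv[4]); u,v=pix(c,(x,y,z),True)
mx=im.max(2).astype(int); m=((mx<62)&(im[:,:,0].astype(int)-im[:,:,2]<14)).astype(np.uint8)
N,L,S,C=cv2.connectedComponentsWithStats(m)
print('exp',u,v)
for i in range(1,N):
    if S[i,4]>100 and np.hypot(C[i][0]-u,C[i][1]-v)<60: print(S[i],C[i],onz(c,*C[i],z,True))
E
python3 st.py; python3 cap.py .074 .44 -.044 v
```

```text
8.6833 [ 0.4412 -0.0352  0.1312] yaw y 102.9 q [-0.24  0.16  1.93  0.    1.05 -2.03] w 0.0852354957909983 [-0.1  0.4 -0.1]
exp 270.4637708357086 225.12611011385897
[254 206  34  22 435] [271.74252874 215.2137931 ] [ 0.43320519 -0.04461231]
```

Call:
apply_moves:
  steps: [-0.1, -0.9, 0, 0, -0.1, -0.9, 0, 0, -0.1, -0.9, -4, 0, -0.1, -0.9, -8, 0, -0.1, -0.9, -10.4, 0, -0.1, -0.9, -10.4, 0, -0.1, -0.9, -10.4, 0, -0.1, -0.9, -10.4, 0]

```text
clock: 9.4
position: [0.4415, -0.045, 0.0284]
ee_rot: [0.001, -0.113, 0.994, -0.0]
contact_force: [0.7, -0.1, -0.2]
width: 0.0854
gripper_force: 0.0
```

Call:
apply_moves:
  steps: [0, 0, 0, 0, 0, 0, 0, 0, 0, 0, 0, 0, 0, 0, 0, 0, 0, 0, 0, 0, 0, 0, 0, 0, 0, 0, 0, 0, 0, 0, 0, 0]
  jaw: 255

```text
clock: 10.07
position: [0.4407, -0.0451, 0.0281]
ee_rot: [0.001, -0.112, 0.994, -0.0]
contact_force: [-1.1, 0.8, 6.9]
width: 0.0332
gripper_force: 34.2
```

Call:
apply_moves:
  steps: [0, 0, 4, 0, 0, 0, 8, 0, 0, 0, 8, 0, 3.8, 18, 8, 0, 3.8, 18, 8, 0, 3.8, 18, 8, 0, 3.8, 18, 8, 0, 3.8, 18, 8, 0]

```text
clock: 10.73
position: [0.479, 0.1393, 0.1073]
ee_rot: [0.001, -0.113, 0.994, 0.001]
contact_force: [0.9, 0.1, 0.6]
width: 0.0331
gripper_force: 35.5
```

```bash
python3 st.py
```

```text
10.7333 [0.479  0.1393 0.1073] yaw y 103.0 q [ 0.14  0.27  1.86  0.    1.02 -1.66] w 0.033145332298047926 [0.9 0.1 0.6]
```

Call:
apply_moves:
  steps: [0, 0, -2, 0, 0, 0, -4, 0, 0, 0, -5, 0, 0, 0, -5, 0]

```text
clock: 11.07
position: [0.4757, 0.135, 0.0548]
ee_rot: [-0.003, -0.113, 0.994, -0.0]
contact_force: [-0.8, 0.9, -0.6]
width: 0.0333
gripper_force: 35.5
```

```bash
python3 st.py; python3 -c "
from h import *
im,c=snap('wrist','w5')"
```

```text
11.0667 [0.4757 0.135  0.0548] yaw y 103.0 q [ 0.14  0.33  1.93  0.    0.89 -1.66] w 0.03328293327795654 [-0.8  0.9 -0.6]
```

View pics/w5.png

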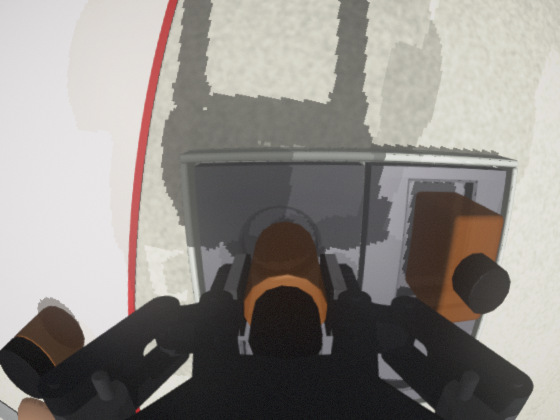

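Wrist view: narrow recess's far rim at (283,207), bottle at column 286; the flask stands inside its recess.

```bash
python3 -c "
from h import *
c=calibration('wrist')
print(onz(c,283,207,.02,True)+.023*np.array([.9736,.2284]), onz(c,316,228,.02,True),onz(c,247,228,.02,True))"; python3 st.py
```

```text
[0.47819641 0.13545043] [0.46393231 0.15184087] [0.47296191 0.11246256]
11.1167 [0.4768 0.135  0.056 ] yaw y 102.9 q [ 0.14  0.33  1.92  0.    0.89 -1.66] w 0.033182045328638776 [ 0.9 -0.9 -0.1]
```

Target (0.478, 0.135) confirmed. Lower, release, lift and go to the jar.

Call:
apply_moves:
  steps: [0.1, 0, -0.8, 0, 0.1, 0, -1.5, 0, 0.1, 0, -2, 0, 0.1, 0, -2, 0, 0.1, 0, -2, 0]

```text
clock: 11.53
position: [0.479, 0.1349, 0.0371]
ee_rot: [-0.0, -0.112, 0.994, 0.0]
contact_force: [-0.0, -0.1, -1.1]
width: 0.0329
gripper_force: 35.5
```

```bash
python3 st.py
```

```text
11.5333 [0.479  0.1349 0.0371] yaw y 102.9 q [ 0.13  0.36  1.94  0.    0.84 -1.66] w 0.03294893284425846 [-0.  -0.1 -1.1]
```

Call:
apply_moves:
  steps: [0, 0, -0.1, 0, 0, 0, -0.1, 0]

```text
clock: 11.7
position: [0.4793, 0.135, 0.0364]
ee_rot: [0.0, -0.112, 0.994, 0.0]
contact_force: [0.1, 0.3, -0.9]
width: 0.0332
gripper_force: 35.5
```

Call:
apply_moves:
  steps: [0, 0, 0, 0, 0, 0, 0, 0, 0, 0, 0, 0, 0, 0, 0, 0, 0, 0, 0, 0, 0, 0, 0, 0]
  jaw: 0

```text
clock: 12.2
position: [0.4792, 0.1351, 0.0363]
ee_rot: [0.0, -0.113, 0.994, 0.0]
contact_force: [0.4, -1.3, 0.1]
width: 0.0852
gripper_force: 0.0
```

Call:
apply_moves:
  steps: [0, 0, 4, 0, 0, 0, 8, 0, 0, 0, 11, 0, 0, 0, 11, 0, 13.9, -17.7, 11, 0, 13.9, -17.7, 11, 0, 13.9, -17.7, 11, 0, 13.9, -17.7, 11, 0]

```text
clock: 12.87
position: [0.5827, 0.0028, 0.146]
ee_rot: [0.0, -0.113, 0.994, 0.0]
contact_force: [0.1, 0.9, -0.6]
width: 0.0856
gripper_force: 0.0
```

```bash
python3 st.py; python3 -c "
from h import *
im,c=snap('wrist','w6')"
```

```text
12.8667 [0.5827 0.0028 0.146 ] yaw y 103.0 q [-0.11  0.35  1.62  0.    1.17 -1.91] w 0.08559575545178032 [ 0.1  0.9 -0.6]
```

View pics/w6.png

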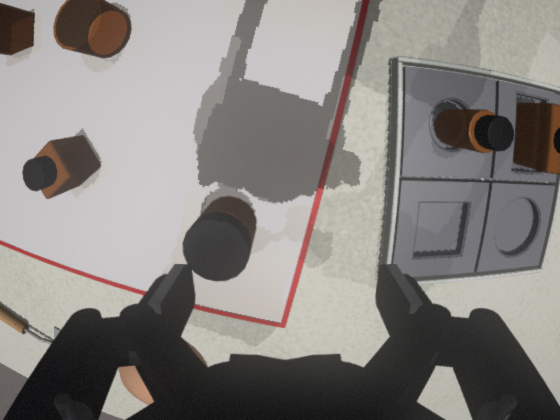

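The vial stands in the narrow recess; jar cap top is near (217,246).

```bash
python3 -c "
from h import *
c=calibration('wrist')
print(onz(c,217,246,.07,True),onz(c,217,246,.06,True))"; python3 st.py
```

```text
[ 0.6206072  -0.04857191] [ 0.62533168 -0.04995078]
12.9167 [ 0.5895 -0.0045  0.146 ] yaw y 102.8 q [-0.12  0.35  1.61 -0.01  1.17 -1.91] w 0.08539519562835858 [ 7.5 -4.4  0.4]
```

Call:
apply_moves:
  steps: [2.8, -3.7, 0, 0, 2.8, -3.7, 0, 0, 2.8, -3.7, 0, 0, 2.8, -3.7, 0, 0, 2.8, -3.7, 0, 0]

```text
clock: 13.33
position: [0.6088, -0.0319, 0.1458]
ee_rot: [-0.001, -0.113, 0.994, 0.001]
contact_force: [-0.2, 0.2, -0.0]
width: 0.0853
gripper_force: 0.0
```

```bash
python3 st.py; python3 cap.py .06 .618 -.042 j;python3 st.py
```

```text
13.3333 [ 0.6088 -0.0319  0.1458] yaw y 102.9 q [-0.17  0.39  1.56  0.    1.2  -1.96] w 0.08530285123679027 [-0.2  0.2 -0. ]
exp 267.2808975861854 225.21437721588057
[ 237  189   65   51 2484] [270.09299517 214.30837359] [ 0.60923002 -0.04174278]
13.3833 [ 0.6089 -0.0317  0.146 ] yaw y 103.0 q [-0.17  0.38  1.56  0.    1.2  -1.96] w 0.08519712651639716 [-0.6 -0.2 -0.1]
```

Call:
apply_moves:
  steps: [0.8, -1.0, 0, 0, 0.8, -1.0, 0, 0, 0.8, -1.0, -4, 0, 0.8, -1.0, -8, 0, 0.8, -1.0, -11, 0, 0.8, -1.0, -12.4, 0, 0.8, -1.0, -12.4, 0, 0.8, -1.0, -12.4, 0]

```text
clock: 14.05
position: [0.618, -0.0428, 0.0218]
ee_rot: [-0.001, -0.113, 0.994, 0.0]
contact_force: [-0.9, -0.1, 0.1]
width: 0.0856
gripper_force: 0.0
```

Call:
apply_moves:
  steps: [0, 0, 0, 0, 0, 0, 0, 0, 0, 0, 0, 0, 0, 0, 0, 0, 0, 0, 0, 0, 0, 0, 0, 0, 0, 0, 0, 0]
  jaw: 255

```text
clock: 14.63
position: [0.6195, -0.0431, 0.0243]
ee_rot: [0.002, -0.112, 0.994, -0.0]
contact_force: [-0.8, 1.1, 6.9]
width: 0.0513
gripper_force: 37.1
```

Call:
apply_moves:
  steps: [0, 0, 3, 0, 0, 0, 6, 0, 0, 0, 10, 0, 0, 0, 14, 0, -6.3, 29.8, 14, 0, -6.3, 29.8, 14, 0, -6.3, 29.8, 14, 0, -6.3, 29.8, 14, 0]

```text
clock: 15.3
position: [0.5827, 0.1212, 0.1627]
ee_rot: [0.0, -0.112, 0.994, 0.0]
contact_force: [0.6, 0.8, -2.0]
width: 0.0509
gripper_force: 37.8
```

```bash
python3 st.py
```

```text
15.3 [0.5827 0.1212 0.1627] yaw y 102.8 q [ 0.09  0.35  1.57  0.    1.22 -1.71] w 0.050861813689079 [ 0.6  0.8 -2. ]
```

Call:
apply_moves:
  steps: [-2.9, 13.3, 0, 0, -2.9, 13.3, 0, 0, -2.9, 13.3, 0, 0, -2.9, 13.3, 0, 0, -2.9, 13.3, -4, 0, -2.9, 13.3, -8, 0, -2.9, 13.3, -10.3, 0, -2.9, 13.3, -10.3, 0]

```text
clock: 15.97
position: [0.5497, 0.2514, 0.0537]
ee_rot: [-0.006, -0.113, 0.994, -0.001]
contact_force: [-1.1, -0.4, -2.5]
width: 0.0512
gripper_force: 37.7
```

Call:
apply_moves:
  steps: [0, 0, 0, 0, 0, 0, 0, 0]

```text
clock: 16.13
position: [0.5561, 0.2532, 0.0608]
ee_rot: [0.001, -0.112, 0.994, 0.0]
contact_force: [0.4, 0.0, -1.8]
width: 0.0511
gripper_force: 37.7
```

```bash
python3 st.py; python3 -c "
from h import *
im,c=snap('wrist','w7')"
```

```text
16.1333 [0.5561 0.2532 0.0608] yaw y 102.9 q [ 0.31  0.46  1.67  0.    1.01 -1.48] w 0.05112344071308712 [ 0.4  0.  -1.8]
```

View pics/w7.png

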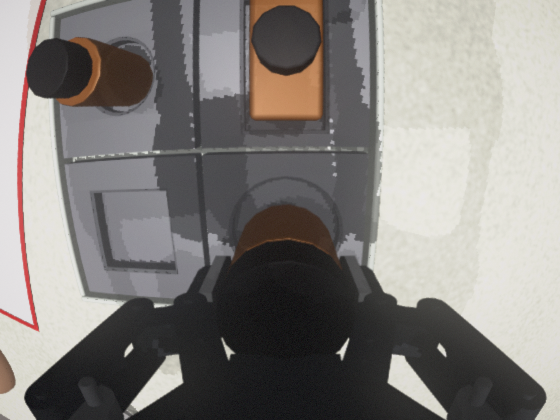

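Wrist view: wide recess far rim (287,177); square recess corners about (93,193),(166,190),(177,271),(104,266). The flask stands well inside its recess.

```bash
python3 -c "
from h import *
c=calibration('wrist')
print('wide',onz(c,287,177,.02,True)+.033*np.array([.9736,.2284]))
P=np.array([onz(c,*p,.02,True) for p in [(93,193),(166,190),(177,271),(104,266)]]);print('sq',P.mean(0),np.linalg.norm(P-np.roll(P,1,0),axis=1))"; python3 st.py
```

```text
wide [0.55144172 0.25474607]
sq [0.57536235 0.15676014] [0.0531379  0.0541985  0.05467576 0.05701606]
16.1833 [0.5566 0.2534 0.0615] yaw y 102.9 q [ 0.31  0.46  1.67  0.    1.01 -1.48] w 0.05158030371929887 [ 0.8 -0.2 -2.7]
```

Call:
apply_moves:
  steps: [-0.3, 0.1, 0, 0, -0.3, 0.1, -1, 0, -0.3, 0.1, -2, 0, -0.3, 0.1, -2.8, 0, -0.3, 0.1, -2.8, 0, -0.3, 0.1, -2.8, 0, -0.3, 0.1, -2.8, 0]

```text
clock: 16.77
position: [0.5517, 0.254, 0.0311]
ee_rot: [0.0, -0.112, 0.994, 0.0]
contact_force: [0.1, -0.1, 1.8]
width: 0.0517
gripper_force: 38.2
```

```bash
python3 st.py
```

```text
16.7667 [0.5517 0.254  0.0311] yaw y 102.9 q [ 0.32  0.49  1.71  0.    0.94 -1.48] w 0.051651827708843454 [ 0.1 -0.1  1.8]
```

Call:
apply_moves:
  steps: [0, 0, 0, 0, 0, 0, 0, 0, 0, 0, 0, 0, 0, 0, 0, 0, 0, 0, 0, 0, 0, 0, 0, 0]
  jaw: 0

```text
clock: 17.27
position: [0.5516, 0.254, 0.0311]
ee_rot: [-0.0, -0.112, 0.994, 0.0]
contact_force: [-0.5, 0.0, -0.4]
width: 0.0854
gripper_force: 0.0
```

Call:
apply_moves:
  steps: [0, 0, 4, 0, 0, 0, 8, 0, 0, 0, 12, 0, 0, 0, 12, 0, 3.7, -46, 12, -28, 3.7, -46, 12, -28, 3.7, -46, 12, -28, 3.7, -46, 12, -28]

```text
clock: 17.93
position: [0.5648, 0.0866, 0.1513]
ee_rot: [0.0, 0.133, 0.991, 0.0]
contact_force: [0.3, 1.0, -1.0]
width: 0.086
gripper_force: 0.0
```

Call:
apply_moves:
  steps: [3, -30, 0, -30, 3, -30, 0, -30, 3, -30, 0, -30, 3, -30, 0, -30, 3, -30, 0, -30, 3, -30, 0, -30, 3, -30, 0, -30, 3, -30, 0, -30]

```text
clock: 18.6
position: [0.5957, -0.2191, 0.1509]
ee_rot: [0.002, 0.385, 0.923, -0.002]
contact_force: [0.3, 0.2, -0.4]
width: 0.0857
gripper_force: 0.0
```

```bash
python3 st.py; python3 st.py
```

```text
18.6 [ 0.5957 -0.2191  0.1509] yaw y 44.7 q [-0.46  0.41  1.5  -0.    1.23 -1.24] w 0.08569152727875277 [ 0.3  0.2 -0.4]
18.6 [ 0.5957 -0.2191  0.1509] yaw y 44.7 q [-0.46  0.41  1.5  -0.    1.23 -1.24] w 0.08569152727875277 [ 0.3  0.2 -0.4]
```

Call:
apply_moves:
  steps: [-0.5, 0.8, 0, 0, -0.5, 0.8, 0, 0, -0.5, 0.8, -2, 0, -0.5, 0.8, -2, 0, -0.5, 0.8, -2, 0]

```text
clock: 19.02
position: [0.5889, -0.202, 0.1304]
ee_rot: [-0.002, 0.383, 0.924, 0.0]
contact_force: [0.3, -0.2, -0.4]
width: 0.0855
gripper_force: 0.0
```

```bash
python3 st.py; python3 cap.py .068 .589 -.209 s; python3 st.py
```

```text
19.0167 [ 0.5889 -0.202   0.1304] yaw y 45.0 q [-0.44  0.42  1.55  0.    1.18 -1.23] w 0.085517782806671 [ 0.3 -0.2 -0.4]
exp 276.4829152099172 235.8363555226821
[ 258  215   40   44 1232] [277.32142857 234.53165584] [ 0.58873914 -0.20792782]
19.0667 [ 0.5897 -0.2025  0.1313] yaw y 45.0 q [-0.44  0.42  1.55  0.    1.18 -1.23] w 0.08517290005321856 [ 0.2 -0.6  0.3]
```

Cap at (0.589, −0.208), agreeing. Shift −0.6 cm in y, descend and grasp.

Call:
apply_moves:
  steps: [0, -0.6, 0, 0, 0, -0.6, 0, 0, 0, -0.6, -4, 0, 0, -0.6, -8, 0, 0, -0.6, -10.7, 0, 0, -0.6, -10.7, 0, 0, -0.6, -10.7, 0]

```text
clock: 19.65
position: [0.5894, -0.2099, 0.0236]
ee_rot: [-0.001, 0.383, 0.924, 0.0]
contact_force: [-0.2, 0.4, 1.2]
width: 0.0855
gripper_force: 0.0
```

Call:
apply_moves:
  steps: [0, 0, 0, 0, 0, 0, 0, 0, 0, 0, 0, 0, 0, 0, 0, 0, 0, 0, 0, 0, 0, 0, 0, 0, 0, 0, 0, 0]
  jaw: 255

```text
clock: 20.23
position: [0.5912, -0.2107, 0.0263]
ee_rot: [0.002, 0.383, 0.924, -0.0]
contact_force: [-0.1, 0.3, 7.3]
width: 0.0397
gripper_force: 36.8
```

Call:
apply_moves:
  steps: [0, 0, 3, 0, 0, 0, 6, 0, 0, 0, 10, 0, 0, 0, 13, 0, -1.4, 36.5, 13, -15, -1.4, 36.5, 13, -31.5, -1.4, 36.5, 13, -31.5, -1.4, 36.5, 13, -31.5]

```text
clock: 20.9
position: [0.5833, -0.0477, 0.1546]
ee_rot: [0.0, 0.596, 0.803, 0.0]
contact_force: [0.1, -0.4, -1.8]
width: 0.0397
gripper_force: 35.9
```

```bash
python3 st.py
```

```text
20.9 [ 0.5833 -0.0477  0.1546] yaw y 16.9 q [-0.2   0.34  1.6   0.    1.19 -0.5 ] w 0.03965058976856016 [ 0.1 -0.4 -1.8]
```

Call:
apply_moves:
  steps: [-0.8, 20.4, 0, -3.7, -0.8, 20.4, 0, -3.7, -0.8, 20.4, 0, -3.7, -0.8, 20.4, 0, -3.7, -0.8, 20.4, 0, -3.7, -0.8, 20.4, -3, -3.7, -0.8, 20.4, -6, -3.7, -0.8, 20.4, -9, -3.7]

```text
clock: 21.57
position: [0.5759, 0.1561, 0.064]
ee_rot: [0.001, 0.618, 0.786, 0.001]
contact_force: [-0.4, -0.3, -1.7]
width: 0.0392
gripper_force: 36.1
```

Call:
apply_moves:
  steps: [0, 0, 0, 0, 0, 0, 0, 0, 0, 0, 0, 0]

```text
clock: 21.82
position: [0.5771, 0.1548, 0.0656]
ee_rot: [0.001, 0.619, 0.786, 0.001]
contact_force: [0.3, -0.0, -1.4]
width: 0.0396
gripper_force: 36.0
```

```bash
python3 st.py; python3 -c "
from h import *
im,c=snap('wrist','w8')"
```

```text
21.8167 [0.5771 0.1548 0.0656] yaw y 13.5 q [ 0.15  0.44  1.69  0.    1.   -0.09] w 0.039595843062206336 [ 0.3 -0.  -1.4]
```

View pics/w8.png

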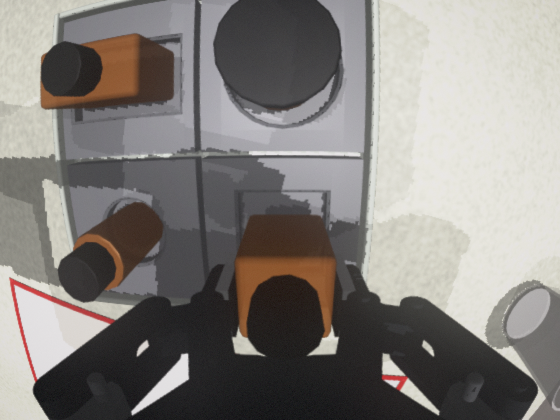

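Square recess (far edge 237–330 at row 191) is in line with the bottle at column 285; the other three stand in their recesses.

Call:
apply_moves:
  steps: [-0.2, 0.2, 0, 0, -0.2, 0.2, -1, 0, -0.2, 0.2, -2, 0, -0.2, 0.2, -3.1, 0, -0.2, 0.2, -3.1, 0, -0.2, 0.2, -3.1, 0, -0.2, 0.2, -3.1, 0]

```text
clock: 22.45
position: [0.5743, 0.1567, 0.0329]
ee_rot: [0.0, 0.619, 0.786, 0.0]
contact_force: [0.8, -0.1, 0.9]
width: 0.0392
gripper_force: 38.5
```

```bash
python3 st.py
```

```text
22.45 [0.5743 0.1567 0.0329] yaw y 13.6 q [ 0.15  0.48  1.73  0.    0.93 -0.09] w 0.039180150093663206 [ 0.8 -0.1  0.9]
```

Call:
apply_moves:
  steps: [0, 0, 0, 0, 0, 0, 0, 0, 0, 0, 0, 0, 0, 0, 0, 0, 0, 0, 0, 0, 0, 0, 0, 0]
  jaw: 0

```text
clock: 22.95
position: [0.5739, 0.1567, 0.0331]
ee_rot: [-0.0, 0.619, 0.786, -0.0]
contact_force: [-0.3, -0.7, 0.3]
width: 0.0854
gripper_force: 0.0
```

Call:
apply_moves:
  steps: [0, 0, 3, 0, 0, 0, 7, 0, 0, 0, 11, 0, 0, 0, 15, 0, 0, 0, 19, 0, 0, 0, 22, 0, 0, -15, 22, 0, 0, -15, 22, 0]

```text
clock: 23.62
position: [0.5753, 0.0744, 0.2564]
ee_rot: [0.003, 0.617, 0.787, 0.002]
contact_force: [0.4, -1.4, -1.9]
width: 0.0858
gripper_force: 0.0
```

Call:
apply_moves:
  steps: [0, -25, 0, 0, 0, -25, 0, 0, 0, -25, 0, 0, 0, -25, 0, 0, 0, -25, 0, 0, 0, -25, 0, 0, 0, -25, 0, 0, 0, -25, 0, 0]

```text
clock: 24.28
position: [0.5736, -0.1789, 0.2527]
ee_rot: [-0.0, 0.62, 0.784, -0.0]
contact_force: [-0.4, 0.9, 0.2]
width: 0.0855
gripper_force: 0.0
```

Run:
```python
from h import *
ims=[]
T={'narrow':(.478,.1345,.082),'obl':(.4555,.2312,.074),'sq':(.5755,.1565,.076),'wide':(.5525,.254,.068)}
for n,b in [('scene',(315,170,445,280)),('side',(160,200,290,310))]:
    im,c=snap(n,n+'9')
    for k,p in T.items(): print(n,k,np.round(pix(c,p),1))
    mx=im.max(2).astype(int)
    ims.append(cv2.resize(im[b[1]:b[3],b[0]:b[2],::-1],None,fx=3,fy=3,interpolation=cv2.INTER_CUBIC))
cv2.imwrite('pics/final.png',np.hstack(ims))
```

```text
scene narrow [355.7 200.1]
scene obl [392.2 193.8]
scene sq [373.5 231.7]
scene wide [412.2 223.9]
side narrow [246.9 253.7]
side obl [229.7 291.2]
side sq [207.5 243.7]
side wide [188.7 280. ]
```

View pics/final.png

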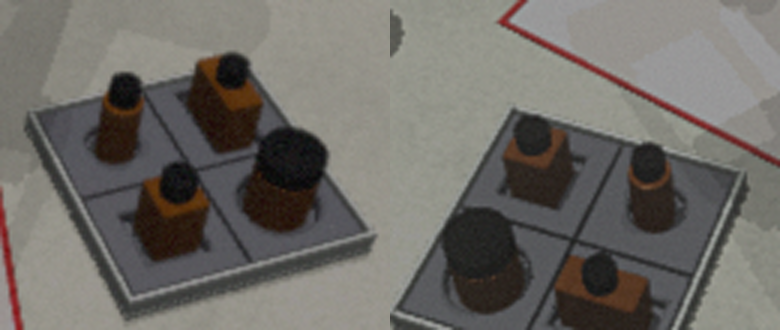

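All four caps appear within about 1 px of where seated bottles should project, at scene (356,201), (393,194), (375,231) and (412,223), and all stand upright.

```bash
python3 -c "
from rig import *
print(sign_off())"
```

```text
the job is handed in; nothing more can be done
None
```

All four capped bottles are standing upright in their matching recesses, the arm never went near the two open ones, and the job was handed in at about 24 s; no verdict came back.

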